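# Put the stapler away and hasp the stock box

### The arm

A 6-joint arm with a two-finger parallel gripper is mounted at the origin on the work surface. World frame = base frame: x ahead of the robot, y to its left, z up, the work surface at z = 0. Lengths are in m, angles in rad, forces in N, time in s.
With the tool pointing down it reaches from about 0.275 to 0.775 m from the base axis. Payload 14.6 kg.
Tool frame: the origin (TCP) lies on the centre line of the jaws, within the pads' length; the fingertips stand 22 mm ahead of it and the grasp point (between the pads) lies 3 mm ahead of it; z points along the fingers, y is the line along which they close (so a half turn about z gives the same grasp; the last joint's range is limited). The gripper opens to 85 mm and grips with 20 to 120 N. Pads are 22 mm wide; open, the fingers measure 114 mm over their backs; the gripper's body (76 mm by 85 mm) begins 54 mm behind the grasp point. The pads swing forward as they close: fully open they stand 13 mm farther back than shut.
Start: joints at [0.96, 0.263, -0.048, 1.259, 0, 1.415], TCP at [0.231, 0.471, 0.253] pointing down, gripper open.
Joint ranges: [-2.65, 2.65], [-0.89, 1.7], [-1.18, 1.37], [-2.13, 2.11], [-1.35, 1.29], [-3.14, 3.14]. Speed limits (rad/s): [1.89, 1.89, 2.57, 2.79, 3.14, 3.14].

### API

Orientations are given as a unit quaternion [w, x, y, z].
In Python, from rig import status, grab_frame, camera_model, ticket, spot_in gives the robot as it stands.
- The arm moves only by the shell command python3 -m handwheel 'ROWS' [FORCE]. ROWS is JSON, a list of rows, each a list of 7 numbers: the turn, a rotation vector about the tool's x, y, z in degrees, then the shift along the tool's x, y, z in m, then the opening, from -1 (shut) to 1 (fully open). A call has 1 to 5 rows; each row shifts and turns the commanded pose from where the row before left it, along the tool's axes as they then stand; what a row does not reach is not made up. A row lasts 1/8 s, in which the tool goes at most 62.5 mm and 10.7 degrees, less where a joint would pass 70% of its speed; a pose out of reach is approached as far as the arm can. A call with a gripper value outside its range is refused whole. The fingers move at their own pace and stop on an object; FORCE is the grip in N (left out, the last holds). Time passes only in rows, so rows that do not move let the fingers close. It gives the time, the measured TCP pose, the force, the opening and the grip force at its end, in the units of the state.
- status.get_state(): the state, without advancing time (a new reading comes with each control period).
- grab_frame(name): name is "scene" or "side" or "wrist"; returns the picture (400x640x3 uint8, blue, green, red); there is no depth.
- camera_model(name): a dict with "mtx" (3x3 intrinsics, pixels), "R" (3x3) and "t" (3): a world point X has camera coordinates R X + t. Camera axes: x right, y down, z forward; pixel columns grow to the right and rows downward; lengths in m; the calibration is good to about 2 mm. A picture is of the moment at which its call begins: read the wrist's pose just before it. camera_model takes no time and is no camera call; for the wrist camera it gives the pose at the moment of the call.
- ticket.finish_job(): hands the job in; it is judged then, once.
Trained networks look in the newest picture that a camera, given by its name, has taken for a name from the list of things; names that differ only in an ending like _2 or _b are one class to them, and where a whole thing is asked for, a point or a joint stands for the part that bears it (a point fixed in the world has none). Each returns a list of dicts, best first, with "confidence" (0 to 1); they miss things now and then, are a little off and sometimes report something else, mostly with a low value. They report only what shows in the picture. A call takes as long as a camera call. They do not tell look-alikes from the thing itself.
- spot_in(camera, thing): "location" ([x, y, z] in m, in world coordinates, good to about 4 mm: the middle of the surface that is visible of it).
The state is a dict: "time": time; "joint_positions": joint angles; "joint_velocities": joint speeds; "joint_torque": joint torques, N m; "tcp_pos": TCP position; "orientation": TCP orientation; "force": force on the tool from outside, world axes, zero at the start; "ft_torque": the same for the moment, N m; "width": opening from 0.0 (shut) to 1.0 (fully open); "grasp_force": force on a finger pad.
Only numpy, scipy, OpenCV 4.12 (cv2) and the standard library are available. Lean on these libraries where they do the work, as an engineer would, in place of code of your own. Each camera call takes 0.05 s, during which the arm holds its last target. There are 200 camera calls.

### The job

Put the stapler into the open wooden box and let go of it, then shut the lid fully. With the lid down, swing the steel hasp over until it lies flat on its block with the staple standing through its slot; leave the other things on the bench where they are.

Things in the scene. Friction and masses are not known exactly. Their poses are not given: they have to be found in the camera images.
- box: Wooden box fixed to the bench, open on top: 140 (x) x 240 (y) x 70 mm high, walls and floor 8 mm. Origin: centre of its underside on the bench, z up. Lid hinged along its +x rim. Outside its -x wall, at the middle, stands a wooden block 100 (x) x 60 (y) x 82 mm high carrying a steel staple (upright U of 5 mm bar, 21 mm long in x, 20.5 mm high).
- lid (a joint): Lid angle, rad: 0 = shut flat on the rim, 1.57 = upright, up to 1.9 = leaning back. Stiff hinge (0.3 N m friction): stays where it is left. A wooden board 140 mm from hinge to free edge, 240 mm wide along the box's y, 10 mm thick, 0.22 kg; shut, its top is 80 mm above the bench. It carries the hasp at the middle of its free edge.
- lid_hinge (a point): Middle of the lid's hinge line: box frame (70, 0, 70) mm. The hinge line runs along the box's y. The frame turns with the lid; its origin does not move.
- lid_edge (a point): Middle of the lid's free edge, on its outer (upper) face, 140 mm from the hinge line; moves with the lid.
- hasp (a joint): Hasp angle against the lid, rad: 0 = closed, straight out from the lid's free edge (lid shut: flat on the block, staple through its slot); 1.57 = square to the lid's outer face (upright when the lid is shut); up to 2.6 = folded back over the lid. Stiff hinge (0.04 N m friction): stays where it is left, must be pushed all the way to its hard stop at 0.
- hasp_hinge (a point): Middle of the hasp's hinge line (along the box's y), 6 mm in from the lid's free edge, 4 mm above its outer face; lid shut: box frame (-64, 0, 84) mm. The hasp is a steel strap 34 mm wide, 4 mm thick, 88 mm long; slot 32 x 16 mm, from 24 to 56 mm from this line; solid beyond, with room to press on it past the staple (which spans 27.5 to 48.5 mm).
- hasp_tip (a point): Centre of the rolled end (8 mm thick) of the hasp strap, 84 mm from its hinge line.
- staple_top (a point): Top of the steel staple on the block: box frame (-102, 0, 102.5) mm; it stands 16.5 mm above the closed strap.
- stapler: Black office stapler, loose, lying on its base on the bench: 110 mm long (its x), 30 mm wide (y), 46 mm high (z up), the top cover and the base both 30 mm wide. 0.16 kg or thereabouts. Origin: centre of its underside. Fits the box lengthwise along the box's y.
- tape_dispenser: Bystander: grey desk tape dispenser with a tape roll, 110 mm long (x), 40 mm wide (y), 75 mm high, loose. Origin: centre of its underside.
- pencil_cup: Bystander: steel cup full of pencils, 80 mm across, cup 100 mm high, about 180 mm with the pencils, loose. Origin: centre of its underside.
- notebooks: Bystander: stack of red notebooks, 105 (x) x 148 (y) x 40 mm high, moves as one piece. Origin: centre of its underside.
Not all that is in view belongs to the job. Several things look just like the stapler: the one meant starts farthest from the robot's base.

How it is judged:
By the outcome, as a careful person would: the job done as asked, in the order asked, and still so for the second after the job is handed in, with the robot touching nothing.
It also fails if it takes over 72 s, if anything falls off the work surface, if the arm or the gripper's body presses on something with over 40 N, if the wrist force passes 120 N, or if a joint passes its speed limit or range.

## Working session

There is one attempt and no reset: what is moved stays moved. The work goes in short steps, Python scripts to look and compute and a shell command to move; the robot and the scene stay as the last step left them, time stands still between calls to the robot, and variables do not carry over. Pictures are saved under pics/ and viewed, at most 10 in all, crops included, and the job is handed in when it is done.

```bash
mkdir -p pics; ls
python3 - <<'E'
from rig import *
import cv2,numpy as np
s=status.get_state();print(s)
ims=[grab_frame(n) for n in("scene","side")]
for n,i in zip(("scene","side"),ims): cv2.imwrite(f"pics/{n}0.png",i)
for n in("scene","side"):
  for t in("stapler","lid_edge","lid_hinge","hasp_tip","hasp_hinge","staple_top","box","tape_dispenser","pencil_cup","notebooks"):
    print(n,t,[(np.round(d["location"],3).tolist(),round(d["confidence"],2)) for d in spot_in(n,t)])
print(status.get_state()["time"])
E
```

```text
pics
{'time': 0.0, 'joint_positions': array([ 9.59683354e-01,  2.63504646e-01, -4.89434182e-02,  1.25940504e+00,
        3.38074465e-05,  1.41552558e+00]), 'joint_velocities': array([-1.61734567e-03,  3.27891594e-05,  2.30121437e-04, -1.64083933e-03,
       -5.43158113e-04,  1.77626845e-05]), 'joint_torque': array([-3.08248227e-04, -6.37605643e+01,  3.84564185e+01,  1.38306108e-02,
       -8.66113078e-05,  4.18852085e-05]), 'tcp_pos': array([0.2309482 , 0.47118771, 0.25283219]), 'orientation': array([-2.13234032e-04,  2.25952869e-01,  9.74138092e-01, -4.83749857e-04]), 'force': array([-0.14771634, -0.44134911,  0.03703398]), 'ft_torque': array([-0.00779438,  0.01021585,  0.01197972]), 'grasp_force': 0.0, 'width': 1.0004470818679676}
scene stapler [([0.274, -0.256, 0.027], 0.9), ([0.422, -0.194, 0.03], 0.89), ([0.364, -0.072, 0.042], 0.82)]
scene lid_edge [([0.675, 0.11, 0.151], 0.9)]
scene lid_hinge [([0.729, 0.099, 0.176], 0.62), ([0.677, 0.112, 0.155], 0.6)]
scene hasp_tip [([0.732, 0.097, 0.175], 0.69), ([0.676, 0.11, 0.158], 0.45)]
scene hasp_hinge [([0.73, 0.1, 0.174], 0.67), ([0.592, -0.301, 0.037], 0.66)]
scene staple_top [([0.656, 0.103, 0.073], 0.65)]
scene box [([0.653, 0.108, 0.077], 0.9), ([0.676, 0.106, 0.153], 0.52)]
scene tape_dispenser [([0.594, -0.3, 0.037], 0.67)]
scene pencil_cup [([0.5, 0.462, 0.092], 0.97)]
scene notebooks [([0.737, -0.195, 0.038], 0.67)]
side stapler [([0.409, -0.217, 0.041], 0.69), ([0.262, -0.269, 0.041], 0.65), ([0.674, 0.074, 0.142], 0.6), ([0.353, -0.093, 0.039], 0.57)]
side lid_edge [([0.672, 0.076, 0.147], 0.81)]
side lid_hinge [([0.671, 0.08, 0.144], 0.79)]
side hasp_tip [([0.739, 0.083, 0.173], 0.42)]
side hasp_hinge []
side staple_top []
side box []
side tape_dispenser [([0.566, -0.316, 0.035], 0.78)]
side pencil_cup [([0.475, 0.425, 0.096], 0.88)]
side notebooks [([0.714, -0.236, 0.043], 0.88), ([0.673, 0.078, 0.147], 0.52)]
1.1
```

View pics/scene0.png

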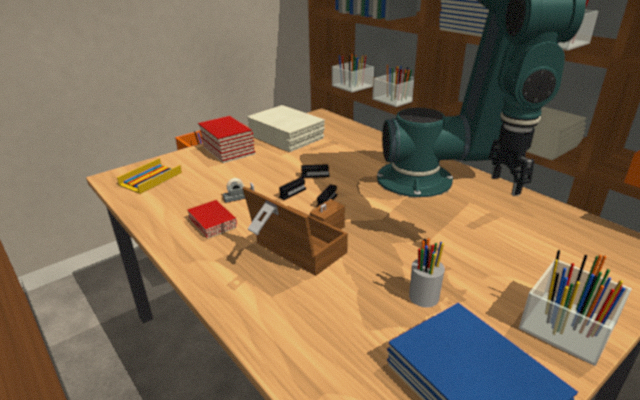

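View pics/side0.png

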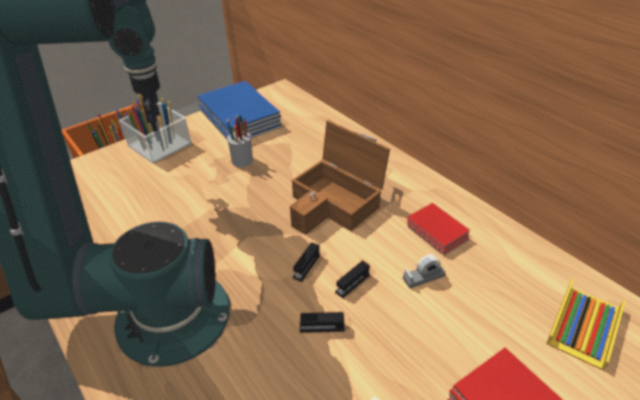

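Three look-alikes are in view, in scene/side pixels: A (315,171)/(322,322), B (292,188)/(352,278) and C (326,195)/(306,261). B lies about 0.46 m from the base, A and C about 0.37 m, so B is the one meant. The box is at about (0.65, 0.10) with the lid open, and the hasp is folded on the lid's outer face. I'll enlarge both views to confirm.

```bash
python3 - <<'E'
import cv2,numpy as np
a=cv2.imread("pics/scene0.png")[155:275,225:365]; b=cv2.imread("pics/side0.png")[115:335,285:445]
a=cv2.resize(a,(420,360),interpolation=cv2.INTER_CUBIC); b=cv2.resize(b,(380,523),interpolation=cv2.INTER_CUBIC)
c=np.zeros((523,800,3),np.uint8); c[:360,:420]=a; c[:,420:]=b
cv2.imwrite("pics/crop1.png",c)
E
cat > h.py <<'E'
import numpy as np,cv2
from rig import *
from scipy.spatial.transform import Rotation as Ro
from scipy.optimize import least_squares
def proj(cam,X):
    X=np.atleast_2d(X); p=(cam["R"]@X.T).T+cam["t"]; q=(np.array(cam["mtx"])@p.T).T
    return q[:,:2]/q[:,2:]
def ray(cam,uv):
    R=np.array(cam["R"]); d=R.T@np.linalg.solve(cam["mtx"],[uv[0],uv[1],1.]); return -R.T@cam["t"],d
def onz(cam,uv,z):
    o,d=ray(cam,uv); return o+d*(z-o[2])/d[2]
def Rd(psi,tilt=0):  # tool down; tool y axis at heading psi (deg)
    p=np.radians(psi); y=np.array([np.cos(p),np.sin(p),0]); z=np.array([0,0,-1.]); 
    return Ro.from_matrix(np.c_[np.cross(y,z),y,z])
def cur():
    s=status.get_state(); q=s["orientation"]; return s,np.array(s["tcp_pos"]),Ro.from_quat(np.r_[q[1:],q[0]])
def plan(P,Rt=None,frm=None):
    s,p,R=cur()
    if frm: p,R=frm
    d=R.inv().apply(np.array(P)-p); print("shift tool m",np.round(d,4),"rows>=%.1f"%(np.linalg.norm(d)/.0625))
    if Rt is not None:
        r=(R.inv()*Rt).as_rotvec(degrees=True); print("turn deg",np.round(r,2),"rows>=%.1f"%(np.linalg.norm(r)/10.7), "shift if after turn",np.round(Rt.inv().apply(np.array(P)-p),4))
def st():
    s,p,R=cur(); print("t%.2f"%s["time"],"p",np.round(p,4),"tool y hdg %.1f"%np.degrees(np.arctan2(*R.as_matrix()[[1,0],1])),"F",np.round(s["force"],1),"w%.3f g%.1f"%(s["width"],s["grasp_force"]),"q",np.round(s["joint_positions"],2))
E
```

```text
(no output)
```

View pics/crop1.png

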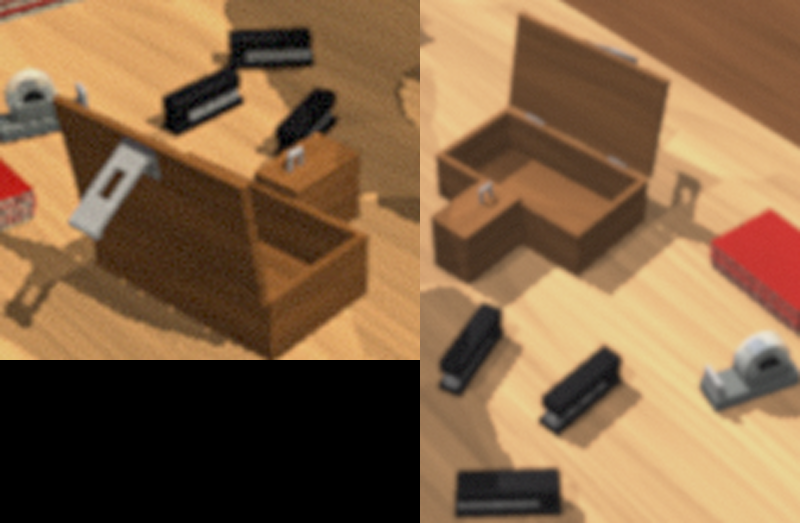

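B (crop scene (203,100), side (582,388)) is a loose black stapler and sits between the tape dispenser and the other two, so it is the farthest from the base. I read the box, lid and hasp corners off the crops and will fit the box pose and stapler B to them.

Run:
```python
from h import *
S=camera_model("scene");D=camera_model("side")
f=lambda u:(u[0]/3+225,u[1]/3+155); g=lambda u:((u[0]-420)/2.375+285,u[1]/2.375+115)
def lidp(th,r,y,n): # r from hinge, n normal to outer face above underside
    return np.array([70-r*np.cos(th)+n*np.sin(th), y, 70+r*np.sin(th)+n*np.cos(th)])
def hasp(th,h,r,y):
    a=h  # direction: straight out at 0, outward normal at pi/2
    o=lidp(th,134,y,14); u=np.array([-np.cos(th),0,np.sin(th)]);n=np.array([np.sin(th),0,np.cos(th)])
    return o+r*(np.cos(a)*u+np.sin(a)*n)
def feats(th,h):
    return [(S,f(( 272,357)),(70,120,0)),(S,f((368,238)),(-70,120,70)),(S,f((366,290)),(-70,120,0)),(S,f((360,157)),(-170,30,82)),
    (D,g((580,272)),(-70,-120,0)),(D,g((580,235)),(-70,-120,70)),(D,g((650,180)),(70,-120,70)),(D,g((440,155)),(-70,120,70)),(D,g((435,207)),(-170,30,82)),(D,g((467,237)),(-170,-30,82)),(D,g((467,280)),(-170,-30,0)),
    (S,f((55,98)),lidp(th,140,-120,5)),(S,f((250,187)),lidp(th,140,120,5)),(D,g((667,80)),lidp(th,140,-120,0)),(D,g((520,15)),lidp(th,140,120,0)),
    (S,f((70,222)),hasp(th,h,88,-17)),(S,f((97,237)),hasp(th,h,88,17))]
def W(v,P): 
    return Ro.from_euler("z",v[2]).apply(np.array(P)/1e3)+[v[0],v[1],0]
def res(v): return np.concatenate([proj(c,W(v,P))[0]-u for c,u,P in feats(v[3],v[4])])
best=min((least_squares(res,[.65,.1,y0,1.7,h0],loss="soft_l1") for y0 in(-.3,.3) for h0 in (1.5,2.3)),key=lambda r:r.cost)
print("box",best.x,np.degrees(best.x[2])); print(np.round(res(best.x).reshape(-1,2),1).tolist())
# stapler B: side base ends & top ; box model 110x30x46
# dark-mask centroid fit: convex outline by silhouettes
def sil(c,v):
    P=[(a,b,z) for a in(-55,55) for b in(-15,15) for z in(0,46)]
    return proj(c,W(v,P))
im={"s":cv2.imread("pics/scene0.png"),"d":cv2.imread("pics/side0.png")}
def iou(v):
    tot=0
    for k,c,ctr in(("s",S,(292,188)),("d",D,(352,278))):
        m=(im[k].max(2)<75).astype(np.uint8); n,l,stt,cc=cv2.connectedComponentsWithStats(m)
        ii=[i for i in range(1,n) if stt[i,4]>30 and np.hypot(*(cc[i]-ctr))<12]
        M=np.isin(l,ii).astype(np.uint8)
        hh=cv2.convexHull(np.argwhere(M)[:,::-1].astype(np.int32)); Z=np.zeros_like(M); cv2.fillConvexPoly(Z,hh,1)
        Y=np.zeros_like(M); cv2.fillConvexPoly(Y,cv2.convexHull(np.round(sil(c,v)*16).astype(np.int32)),1,shift=4)
        tot+=(Z&Y).sum()/(Z|Y).sum()
    return tot/2
r=max(((iou((x,y,a)),x,y,a) for x in np.arange(.39,.45,.006) for y in np.arange(-.235,-.175,.006) for a in np.radians(np.arange(-90,90,7.5))))
from scipy.optimize import minimize
q=minimize(lambda v:-iou(v),r[1:],method="Nelder-Mead",options=dict(initial_simplex=[np.array(r[1:])+d for d in([0,0,0],[.004,0,0],[0,.004,0],[0,0,.1])]))
print("stapler",q.x,np.degrees(q.x[2]),q.fun,r[0])
```

```text
box [0.59238845 0.07264197 0.17674966 1.69158794 2.04414058] 10.127009320952011
[[-0.6, 3.1], [-0.9, -0.7], [-0.6, 1.7], [-1.4, -1.6], [-0.9, 1.4], [-0.4, -0.6], [-0.8, -1.5], [-2.2, -0.7], [-1.8, 3.4], [0.1, -0.1], [1.2, 2.4], [-0.3, -0.8], [-0.8, -1.2], [-1.5, 0.1], [-3.3, -1.2], [-0.3, 0.6], [-0.4, 0.3]]Traceback (most recent call last):
  File "<stdin>", line 36, in <module>
  File "<stdin>", line 36, in <genexpr>
  File "<stdin>", line 32, in iou
cv2.error: OpenCV(4.12.0) /io/opencv/modules/imgproc/src/drawing.cpp:2404: error: (-215:Assertion failed) points.checkVector(2, CV_32S) >= 0 in function 'fillConvexPoly'
```

Run:
```python
from h import *
D=camera_model("side");g=lambda u:((u[0]-420)/2.375+285,u[1]/2.375+115)
a=onz(D,g((549,425)),.01);b=onz(D,g((600,352)),.046);c=onz(D,g((617,362)),.046);print(a,b,c)
S=camera_model("scene");f=lambda u:(u[0]/3+225,u[1]/3+155)
print(onz(S,f((165,100)),.046),onz(S,f((235,70)),.046))
w=camera_model("wrist");s,p,R=cur();print("wrist cam in tool",R.inv().apply(-w["R"].T@w["t"]-p),"axis",R.inv().apply(w["R"].T@[0,0,1]))
print(R.as_matrix().round(3))
for h in(-45,-55,-35,-25):print(h);plan([.41,-.20,.24],Rd(h))
```

```text
[ 0.3616939  -0.21860591  0.01      ] [ 0.45203147 -0.19875496  0.046     ] [ 0.45659342 -0.22143258  0.046     ]
[ 0.46809268 -0.20387509  0.046     ] [ 0.36100532 -0.20999396  0.046     ]
wrist cam in tool [ 0.08288115 -0.00135735 -0.12076521] axis [-3.21285406e-01 -4.48567235e-04  9.46982305e-01]
[[-0.898  0.44   0.   ]
 [ 0.44   0.898  0.   ]
 [-0.     0.    -1.   ]]
-45
shift tool m [-0.4562 -0.5241  0.0133] rows>=11.1
turn deg [  0.    -0.   108.88] rows>=10.2 shift if after turn [-0.3483  0.6012  0.0133]
-55
shift tool m [-0.4562 -0.5241  0.0133] rows>=11.1
turn deg [  0.    -0.   118.88] rows>=11.1 shift if after turn [-0.2386  0.6526  0.0133]
-35
shift tool m [-0.4562 -0.5241  0.0133] rows>=11.1
turn deg [ 0.   -0.   98.88] rows>=9.2 shift if after turn [-0.4474  0.5316  0.0133]
-25
shift tool m [-0.4562 -0.5241  0.0133] rows>=11.1
turn deg [ 0.   -0.   88.88] rows>=8.3 shift if after turn [-0.5329  0.4459  0.0133]
```

Stapler B lies near (0.41, -0.21) with its length along world x. I'll move above it and look with the wrist camera.

```bash
python3 -m handwheel '[[0,0,-9.4,0,0,0,1],[0,0,-9.4,0,0,0,1],[0,0,-9.4,0,0,0,1],[0,0,0,-0.0111,-0.049,0,1],[0,0,0,-0.0111,-0.049,0,1]]'
python3 -m handwheel '[[0,0,0,-0.0111,-0.049,0,1],[0,0,0,-0.0111,-0.049,0,1],[0,0,0,-0.0111,-0.049,0,1],[0,0,0,-0.0111,-0.049,0,1],[0,0,0,-0.0111,-0.049,0,1]]' >/dev/null
python3 -m handwheel '[[0,0,0,-0.0111,-0.049,0,1],[0,0,0,-0.0111,-0.049,0,1],[0,0,0,-0.0111,-0.049,0,1],[0,0,0,-0.0111,-0.049,0,1],[0,0,0,-0.0111,-0.049,0,1]]' >/dev/null
python3 -m handwheel '[[0,0,0,-0.0111,-0.049,0,1],[0,0,0,-0.0111,-0.049,0,1],[0,0,0,0,0,0,1]]' >/dev/null
python3 - <<'E'
from h import *
st(); w=camera_model("wrist"); i=grab_frame("wrist"); cv2.imwrite("pics/w1.png",i); import pickle; pickle.dump(w,open("w1.pkl","wb"))
print(spot_in("wrist","stapler"))
E
```

```text
time: 1.72
tcp_pos: [0.2569, 0.3733, 0.2531]
orientation: [-0.0, -0.019, 1.0, -0.0]
force: [1.2, -0.7, -0.1]
width: 1.002
grasp_force: 0.0
t3.35 p [ 0.4119 -0.2112  0.2527] tool y hdg 91.9 F [-0.1  0.2  0.1] w1.001 g0.0 q [-0.65  0.16 -0.19  1.22 -0.   -0.68]
[{'location': [0.4051, -0.2094, 0.0474], 'confidence': 0.86}, {'location': [0.3563, -0.0868, 0.048], 'confidence': 0.81}, {'location': [0.2735, -0.2622, 0.0395], 'confidence': 0.7}, {'location': [0.6753, -0.223, 0.0246], 'confidence': 0.34}]
```

View pics/w1.png

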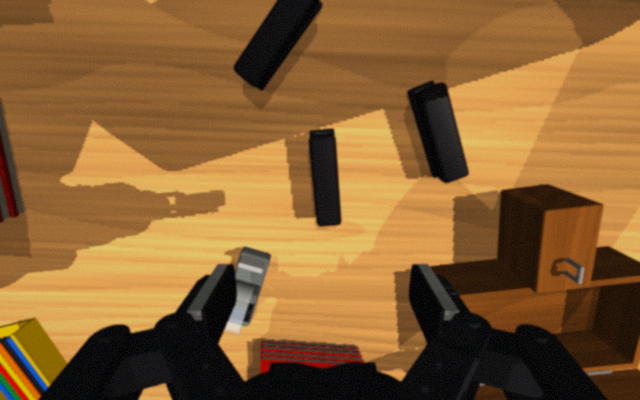

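The wrist view shows B in the middle: its top runs from (322,131) to (329,223), with C at (437,132) and A at (278,42). The staple is at (570,268). Next I compute B's pose and refine the box pose.

Run:
```python
from h import *
import pickle; w=pickle.load(open("w1.pkl","rb"))
for uv in((311,131),(332,130),(318,225),(340,223),(322,131),(329,223)): print(uv,onz(w,uv,.046).round(4))
v=[.5924,.0726,.1767]
for P in((-102,0,102.5),(-170,-30,82),(-170,30,82),(-70,-30,82)): print(P,proj(w,Ro.from_euler("z",v[2]).apply(np.array(P)/1e3)+[v[0],v[1],0]))
a=onz(w,(322,131),.046);b=onz(w,(329,223),.046);print((a+b)/2,np.degrees(np.arctan2(*(b-a)[[1,0]])))
```

```text
(311, 131) [ 0.358  -0.2263  0.046 ]
(332, 130) [ 0.3562 -0.2043  0.046 ]
(318, 225) [ 0.4645 -0.2158  0.046 ]
(340, 223) [ 0.4611 -0.1903  0.046 ]
(322, 131) [ 0.3576 -0.2148  0.046 ]
(329, 223) [ 0.4616 -0.2031  0.046 ]
(-102, 0, 102.5) [[579.63585573 279.39222852]]
(-170, -30, 82) [[541.89074924 214.8320966 ]]
(-170, 30, 82) [[602.37575887 207.01147929]]
(-70, -30, 82) [[534.12734714 296.96004922]]
[ 0.40957845 -0.20890721  0.046     ] 6.4169940295247825
```

```bash
python3 -m handwheel '[[0,0,-4.5,0.002,0.002,0,1],[0,0,0,0,0,0.055,1],[0,0,0,0,0,0.055,1],[0,0,0,0,0,0.055,1],[0,0,0,0,0,0.04,1]]' 40
python3 -m handwheel '[[0,0,0,0,0,0.0155,1],[0,0,0,0,0,0,0],[0,0,0,0,0,0,-0.5],[0,0,0,0,0,0,-0.8],[0,0,0,0,0,0,-0.8]]'
python3 -m handwheel '[[0,0,0,0,0,0,-0.8],[0,0,0,0,0,0,-0.8],[0,0,0,0,0,-0.04,-0.8],[0,0,0,0,0,-0.05,-0.8],[0,0,0,0,0,-0.05,-0.8]]'
python3 - <<'E'
from h import *
st()
E
```

```text
time: 4.08
tcp_pos: [0.4085, -0.2049, 0.0469]
orientation: [-0.0, -0.058, 0.998, 0.0]
force: [0.3, -0.0, -0.1]
width: 1.001
grasp_force: 0.0
time: 4.7
tcp_pos: [0.4098, -0.2068, 0.0338]
orientation: [0.001, -0.057, 0.998, -0.001]
force: [-0.3, 1.0, 10.0]
width: 0.345
grasp_force: 38.9
time: 5.32
tcp_pos: [0.409, -0.2063, 0.1748]
orientation: [0.0, -0.057, 0.998, -0.0]
force: [1.4, -1.5, -2.7]
width: 0.347
grasp_force: 41.0
t5.33 p [ 0.409  -0.2063  0.1748] tool y hdg 96.6 F [ 1.4 -1.5 -2.7] w0.347 g41.0 q [-0.65  0.19 -0.37  1.01  0.   -0.76]
```

```bash
python3 -m handwheel '[[0,0,0,0,0,-0.05,-0.8],[0,0,0,-0.0357,0.0427,-0.002,-0.8],[0,0,0,-0.0357,0.0427,-0.002,-0.8],[0,0,0,-0.0357,0.0427,-0.002,-0.8],[0,0,0,-0.0357,0.0427,-0.002,-0.8]]' >/dev/null
python3 -m handwheel '[[0,0,0,-0.0357,0.0427,0,-0.8],[0,0,0,-0.0357,0.0427,0,-0.8],[0,0,-10.4,0,0,0,-0.8],[0,0,-10.4,0,0,0,-0.8],[0,0,-10.4,0,0,0,-0.8]]'
python3 -m handwheel '[[0,0,-10.4,0,0,0,-0.8],[0,0,-10.4,0,0,0,-0.8],[0,0,-10.4,0,0,0,-0.8],[0,0,-10.4,0,0,0,-0.8],[0,0,-10.4,0,0,0,-0.8]]' >/dev/null
python3 -m handwheel '[[0,0,-10.2,0,0,0,-0.8],[0,0,0,0,0,0,-0.8],[0,0,0,0,0,0,-0.8]]' >/dev/null
python3 - <<'E'
from h import *
import pickle
st(); w=camera_model("wrist"); i=grab_frame("wrist"); cv2.imwrite("pics/w2.png",i); pickle.dump(w,open("w2.pkl","wb"))
E
```

```text
time: 6.58
tcp_pos: [0.5925, 0.0727, 0.231]
orientation: [-0.0, -0.327, 0.945, 0.0]
force: [0.2, 0.4, -2.5]
width: 0.34
grasp_force: 41.1
t7.58 p [0.5926 0.0725 0.2309] tool y hdg -170.2 F [ 0.7 -0.  -1.7] w0.345 g41.1 q [-0.01  0.39  0.09  1.27  0.   -1.76]
```

View pics/w2.png

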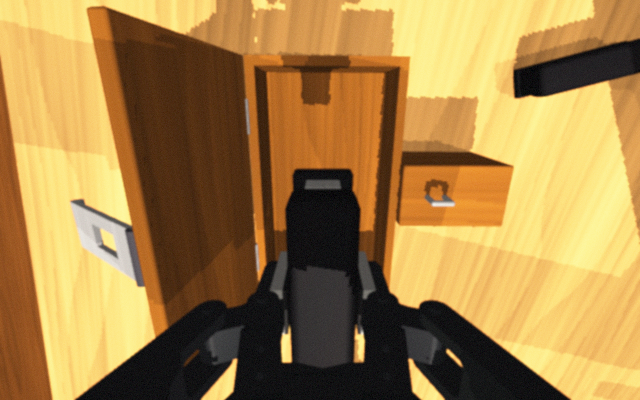

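The stapler is held along the box's length. The box rim's -y corners are at (246,56) and (409,57), the block top spans (401,166) to (502,226), and the staple is at (440,201). The lid's free corner is at (107,13) and the hasp tip edge runs from (73,202) to (85,240). I'll refit with all the views.

```bash
cat > fit.py <<'E'
from h import *
import pickle
def lidp(th,r,y,n): return np.array([70-r*np.cos(th)+n*np.sin(th), y, 70+r*np.sin(th)+n*np.cos(th)])
def hasp(th,h,r,y,n=0):
    o=lidp(th,134,y,14); u=np.array([-np.cos(th),0,np.sin(th)]);k=np.array([np.sin(th),0,np.cos(th)])
    return o+r*(np.cos(h)*u+np.sin(h)*k)
def W(v,P): return Ro.from_euler("z",v[2]).apply(np.array(P)/1e3)+[v[0],v[1],0]
E
python3 - <<'E'
from fit import *
S=camera_model("scene");D=camera_model("side");w1=pickle.load(open("w1.pkl","rb"));w2=pickle.load(open("w2.pkl","rb"))
f=lambda u:(u[0]/3+225,u[1]/3+155); g=lambda u:((u[0]-420)/2.375+285,u[1]/2.375+115)
def feats(th,h):
    return [(S,f(( 272,357)),(70,120,0)),(S,f((368,238)),(-70,120,70)),(S,f((360,157)),(-170,30,82)),
    (D,g((580,272)),(-70,-120,0)),(D,g((580,235)),(-70,-120,70)),(D,g((650,180)),(70,-120,70)),(D,g((440,155)),(-70,120,70)),(D,g((467,237)),(-170,-30,82)),
    (S,f((55,98)),lidp(th,140,-120,5)),(S,f((250,187)),lidp(th,140,120,5)),(D,g((667,80)),lidp(th,140,-120,0)),
    (w1,(570,263),(-102,0,102.5)),(w1,(602,204),(-170,30,82)),(w1,(541,290),(-70,-30,82)),
    (w2,(246,56),(70,-120,70)),(w2,(409,57),(-70,-120,70)),(w2,(401,166),(-70,-30,82)),(w2,(511,166),(-170,-30,82)),(w2,(502,226),(-170,30,82)),(w2,(440,201),(-102,0,102.5)),
    (w2,(107,13),lidp(th,140,-120,0)),(w2,(90,10),lidp(th,140,-120,10)),(w2,(73,202),hasp(th,h,88,-17)),(w2,(85,240),hasp(th,h,88,17)),
    (S,f((70,222)),hasp(th,h,88,-17)),(S,f((97,237)),hasp(th,h,88,17))]
def res(v): return np.concatenate([proj(c,W(v,P))[0]-u for c,u,P in feats(v[3],v[4])])
b=least_squares(res,[.59,.07,.17,1.7,2.0],loss="soft_l1",f_scale=2.)
v=b.x;print(v,np.degrees(v[2:])); print(np.round(res(v).reshape(-1,2),1).tolist())
np.save("box.npy",v)
print("edge",W(v,lidp(v[3],140,0,10)),"hasp tip",W(v,hasp(v[3],v[4],84,0)))
plan(W(v,(0,0,0))+[0,0,.06],Rd(np.degrees(v[2])+180))
E
```

```text
[0.58915703 0.07214892 0.17073765 1.71391134 2.02533237] [  9.7825467   98.19988602 116.04299717]
[[-0.1, 2.6], [-0.2, -1.0], [-0.5, -1.8], [-1.9, 2.0], [-1.4, 0.1], [-1.5, -0.8], [-2.9, -0.4], [-1.0, 0.3], [-0.1, -0.8], [-1.0, -1.0], [-1.5, 0.4], [10.8, 13.6], [2.0, 0.0], [-6.1, 4.3], [-4.0, 0.6], [-0.5, -0.3], [1.9, -0.7], [3.2, -0.6], [-0.4, 1.1], [2.9, 3.3], [1.1, -4.6], [-3.6, -0.6], [0.3, 1.2], [0.5, 7.3], [-0.4, 0.6], [-0.5, 0.4]]
edge [0.68757049 0.089117   0.20714244] hasp tip [0.75905846 0.10144269 0.15336629]
shift tool m [-0.0002  0.0035  0.1709] rows>=2.7
turn deg [-0.    0.    0.01] rows>=0.0 shift if after turn [-0.0002  0.0035  0.1709]
```

```bash
python3 -m handwheel '[[0,0,0,0,0.002,0.05,-0.8],[0,0,0,0,0.001,0.05,-0.8],[0,0,0,0,0,0.05,-0.8],[0,0,0,0,0,0.027,-0.8],[0,0,0,0,0,0.008,-0.8]]'
python3 -m handwheel '[[0,0,0,0,0,0.002,-0.8],[0,0,0,0,0,0,-0.8],[0,0,0,0,0,0,0.3],[0,0,0,0,0,0,0.3],[0,0,0,0,0,0,0.3]]'
python3 -m handwheel '[[0,0,0,0,0,-0.05,0.3],[0,0,0,0,0,-0.06,0.3],[0,0,0,0,0,-0.06,0.3],[0,0,0,0,0,-0.04,0.3],[0,0,0,0,0,0,0.3]]'
python3 - <<'E'
from h import *
import pickle
st(); w=camera_model("wrist"); i=grab_frame("wrist"); cv2.imwrite("pics/w3.png",i); pickle.dump(w,open("w3.pkl","wb"))
E
```

```text
time: 8.25
tcp_pos: [0.5889, 0.072, 0.0444]
orientation: [0.001, 0.765, -0.644, -0.001]
force: [0.2, 0.5, -1.4]
width: 0.342
grasp_force: 41.0
time: 8.88
tcp_pos: [0.5899, 0.072, 0.0441]
orientation: [-0.0, 0.766, -0.643, 0.0]
force: [-0.6, -0.1, -1.1]
width: 0.654
grasp_force: 0.0
time: 9.5
tcp_pos: [0.5908, 0.072, 0.2568]
orientation: [-0.002, 0.766, -0.643, 0.002]
force: [0.5, 0.6, -0.8]
width: 0.648
grasp_force: 0.0
t9.50 p [0.5908 0.072  0.2568] tool y hdg -170.0 F [ 0.5  0.6 -0.8] w0.648 g0.0 q [-0.02  0.38  0.14  1.32  0.   -1.76]
```

View pics/w3.png

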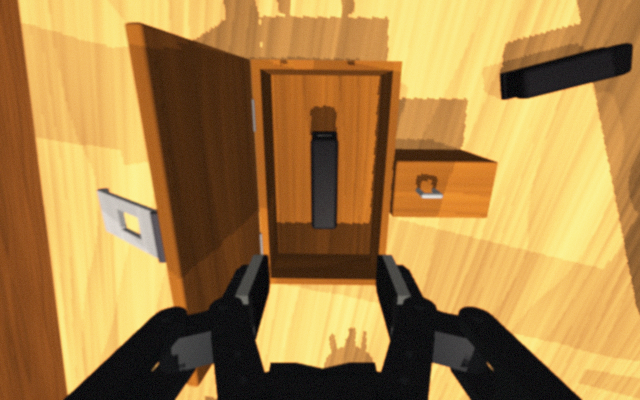

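The stapler stands free on the box floor at (323,180). Next I go over the lid with the fingers shut, to a point behind it and 75 mm off-centre, clear of the hasp.

```bash
python3 -m handwheel '[[0,0,0,0,0,-0.03,-1],[0,0,0,0,0,0,-1],[0,0,0,0.025,-0.0425,0,-1],[0,0,0,0.025,-0.0425,0,-1],[0,0,0,0.025,-0.0435,0,-1]]' >/dev/null
python3 -m handwheel '[[0,0,0,0,0,0,-1],[0,0,0,0,0,0.045,-1],[0,0,0,0,0,0.045,-1],[0,0,0,0,0,0,-1]]'
python3 - <<'E'
from fit import *
st(); v=np.load("box.npy"); s,p,R=cur(); print("TCP in box", Ro.from_euler("z",-v[2]).apply(p-[v[0],v[1],0]).round(4), R.as_matrix()[:,2])
E
```

```text
time: 10.68
tcp_pos: [0.7266, 0.0209, 0.1903]
orientation: [0.002, 0.766, -0.643, -0.003]
force: [-0.5, -0.3, 0.7]
width: 0.002
grasp_force: 0.0
t10.68 p [0.7266 0.0209 0.1903] tool y hdg -170.0 F [-0.5 -0.3  0.7] w0.002 g0.0 q [-0.08  0.65  0.44  1.37  0.   -1.83]
TCP in box [ 0.1267 -0.0739  0.1903] [-7.21214571e-03  6.32221890e-04 -9.99973792e-01]
```

```bash
python3 -m handwheel '[[0,0,0,0,0.018,-0.004,-1],[0,0,0,0,0.0145,-0.0024,-1],[0,0,0,0,0.0184,0,-1],[0,0,0,0,0.0181,0.003,-1],[0,0,0,0,0.0173,0.0062,-1]]'
python3 -m handwheel '[[0,0,0,0,0,0,-1]]'
python3 - <<'E'
from fit import *
v=np.load("box.npy"); s,p,R=cur(); print("TCP in box", Ro.from_euler("z",-v[2]).apply(p-[v[0],v[1],0]).round(4))
grab_frame("side")
for c in("side",):
  for t in ("lid_edge","hasp_tip"): print(t,[(Ro.from_euler("z",-v[2]).apply(np.array(d["location"])-[v[0],v[1],0]).round(3),round(d["confidence"],2)) for d in spot_in(c,t)])
E
```

```text
time: 11.3
tcp_pos: [0.6446, 0.0055, 0.1937]
orientation: [-0.001, 0.766, -0.643, 0.002]
force: [1.8, 0.8, 3.3]
width: -0.0
grasp_force: 1.3
time: 11.42
tcp_pos: [0.6439, 0.0055, 0.193]
orientation: [-0.0, 0.766, -0.643, 0.001]
force: [0.9, 0.5, 0.4]
width: 0.0
grasp_force: 0.0
TCP in box [ 0.0426 -0.075   0.193 ]
lid_edge [(array([ 0.035, -0.007,  0.158]), 0.63)]
hasp_tip [(array([0.048, 0.005, 0.203]), 0.63)]
```

```bash
python3 -m handwheel '[[0,0,0,0,0.017,0.0125,-1],[0,0,0,0,0.0142,0.0126,-1],[0,0,0,0,0.0119,0.015,-1],[0,0,0,0,0.0094,0.0159,-1],[0,0,0,0,0.0064,0.0173,-1]]'
python3 -m handwheel '[[0,0,0,0,0.0033,0.014,-1],[0,0,0,0,0,0.005,-1],[0,0,0,0,0,0.003,-1],[0,0,0,0,0,0,-1]]'
python3 - <<'E'
from fit import *
v=np.load("box.npy"); s,p,R=cur(); print("TCP in box", Ro.from_euler("z",-v[2]).apply(p-[v[0],v[1],0]).round(4));st()
E
```

```text
time: 12.2
tcp_pos: [0.5869, -0.0048, 0.1178]
orientation: [-0.0, 0.766, -0.643, 0.0]
force: [0.6, 0.7, 1.1]
width: -0.001
grasp_force: 0.7
time: 12.7
tcp_pos: [0.5837, -0.0054, 0.1012]
orientation: [-0.001, 0.766, -0.643, 0.002]
force: [-30.2, 0.7, 80.4]
width: 0.003
grasp_force: 40.2
TCP in box [-0.0186 -0.0755  0.1012]
t12.70 p [ 0.5837 -0.0054  0.1012] tool y hdg -170.0 F [-30.2   0.7  80.4] w0.003 g40.2 q [-0.15  0.44 -0.2   0.92 -0.   -1.89]
```

The lid has bottomed out with the tip at about 79 mm. I'll back off and look.

```bash
python3 -m handwheel '[[0,0,0,0,0,-0.02,-1],[0,0,0,0,0,-0.05,-1],[0,0,0,0,0,-0.06,-1],[0,0,0,0.02,0,-0.03,-1],[0,0,0,0,0,0,-1]]'
python3 - <<'E'
from fit import *
st(); w=camera_model("wrist"); a=grab_frame("wrist"); pickle.dump(w,open("w4.pkl","wb")); b=grab_frame("side")
c=np.zeros((560,800,3),np.uint8); c[:400,:640]=a; cr=cv2.resize(b[130:250,270:410],(373,320)); 
c=np.zeros((400,800,3),np.uint8); c[:,:427]=cv2.resize(a[:, :],(427,267),interpolation=cv2.INTER_AREA)[0:0].shape[0] and 0 or 0
c[:, :480]=a[:,120:600]; c[:274,480:]=cv2.resize(b[130:250,270:410],(320,274),interpolation=cv2.INTER_CUBIC)
cv2.imwrite("pics/w4.png",c)
E
```

```text
time: 13.32
tcp_pos: [0.5881, -0.026, 0.258]
orientation: [-0.001, 0.766, -0.643, 0.002]
force: [-0.0, 1.0, -0.4]
width: 0.003
grasp_force: 0.0
t13.32 p [ 0.5881 -0.026   0.258 ] tool y hdg -170.1 F [-0.   1.  -0.4] w0.003 g0.0 q [-0.18  0.37  0.12  1.32 -0.   -1.93]
```

View pics/w4.png

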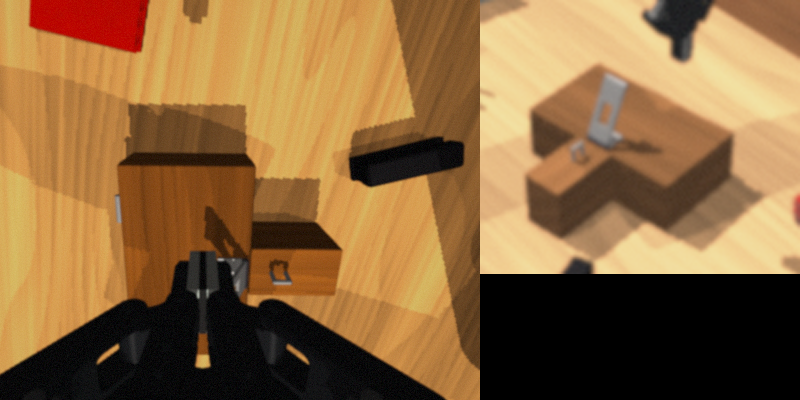

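The lid is shut, with the hasp standing up (side inset, tip at (612,80)) and the staple clear on its block. I'll turn the tool a quarter turn so that the narrow 22 mm side lies along the hasp, then work out the shift to the lid side of it.

```bash
python3 -m handwheel '[[0,0,10,0,0,0,-1],[0,0,10,0,0,0,-1],[0,0,10,0,0,0,-1],[0,0,10,0,0,0,-1],[0,0,10,0,0,0,-1]]'>/dev/null
python3 -m handwheel '[[0,0,10,0,0,0,-1],[0,0,10,0,0,0,-1],[0,0,10,0,0,0,-1],[0,0,10,0,0,0,-1],[0,0,0,0,0,0,-1]]'>/dev/null
python3 - <<'E'
from fit import *
S=camera_model("scene");D=camera_model("side");w4=pickle.load(open("w4.pkl","rb"))
# box refit with shut-lid view: side inset scale 2.286, offset (270,130)
g=lambda u:((u[0]-480)/2.286+270,u[1]/2.286+130); k=lambda u:(u[0]+120,u[1])
v=np.load("box.npy")
F=[(D,g((731,136)),(70,-120,80)),(D,g((665,188)),(-70,-120,80)),(D,g((665,230)),(-70,-120,0)),(D,g((600,66)),(70,120,80)),(D,g((529,178)),(-170,30,82)),(D,g((562,192)),(-170,-30,82)),(D,g((562,236)),(-170,-30,0)),
(w4,k((120,165)),(70,-120,80)),(w4,k((254,165)),(-70,-120,80)),(w4,k((341,250)),(-170,-30,82)),(w4,k((335,295)),(-170,30,82)),(w4,k((281,284)),(-102,0,102.5))]
res=lambda v,h: [proj(c,W(v,P))[0]-u for c,u,P in F]
H=[(D,g((626,80)),-17),(D,g((606,73)),17)]
r=lambda x:np.concatenate([np.concatenate(res(x[:3],0))]+[proj(D,W(x,hasp(0,x[3],88,y)))[0]-u for c,u,y in H])
b=least_squares(r,[*v[:3],2.],loss="soft_l1",f_scale=2.);print(b.x.round(4),np.round(b.fun,1));np.save("box2.npy",b.x)
for vv in(v,b.x): s,p,R=cur(); print("TCP in box", Ro.from_euler("z",-vv[2]).apply(p-[vv[0],vv[1],0]).round(4))
st()
E
```

```text
[0.5898 0.0713 0.1661 2.0285] [ 1.1 -1.9  0.3 -0.7 -0.3  1.  -1.4 -2.  -2.7 -2.  -2.   1.1 -0.9  2.5
 -6.  -0.6  0.7  0.6  1.  -1.  -1.1  1.2  0.3 -0.9  0.1  1.5  0.   0. ]
TCP in box [-0.0194 -0.0948  0.2545]
TCP in box [-0.0195 -0.0939  0.2545]
t14.68 p [ 0.5862 -0.0245  0.2545] tool y hdg 100.1 F [-0.8  0.2 -0.2] w0.003 g0.0 q [-0.18  0.37  0.12  1.32  0.   -0.36]
```

```bash
python3 -m handwheel '[[0,0,0,-0.025,0.047,0,-1],[0,0,0,-0.02,0.047,0,-1],[0,0,0,0,0,0.042,-1],[0,0,0,0,0,0.042,-1],[0,0,0,0,0,0,-1]]'
python3 - <<'E'
from fit import *
v=np.load("box2.npy"); s,p,R=cur(); print("TCP in box", Ro.from_euler("z",-v[2]).apply(p-[v[0],v[1],0]).round(4));st()
E
```

```text
time: 15.3
tcp_pos: [0.6127, 0.0757, 0.1689]
orientation: [-0.003, -0.089, 0.996, 0.0]
force: [0.1, -0.1, 0.6]
width: -0.001
grasp_force: 0.0
TCP in box [0.0232 0.0006 0.1689]
t15.30 p [0.6127 0.0757 0.1689] tool y hdg 100.2 F [ 0.1 -0.1  0.6] w-0.001 g0.0 q [-0.01  0.46  0.03  1.14  0.   -0.19]
```

```bash
python3 -m handwheel '[[0,0,0,0.03,0,-0.001,-1],[0,0,0,0.03,0,-0.001,-1],[0,0,0,0.0255,0,0,-1],[0,0,0,0.012,0,0.001,-1],[0,0,0,0.012,0,0.003,-1]]'
python3 -m handwheel '[[0,0,0,0.0115,0,0.005,-1]]'
python3 - <<'E'
from fit import *
v=np.load("box2.npy"); s,p,R=cur(); print("TCP in box", Ro.from_euler("z",-v[2]).apply(p-[v[0],v[1],0]).round(4))
b=grab_frame("side"); cv2.imwrite("pics/s5.png",cv2.resize(b[110:250,250:430],(540,420),interpolation=cv2.INTER_CUBIC))
E
```

```text
time: 15.92
tcp_pos: [0.5071, 0.0562, 0.1705]
orientation: [0.001, -0.087, 0.996, -0.0]
force: [1.5, 0.3, -0.5]
width: -0.003
grasp_force: 0.2
time: 16.05
tcp_pos: [0.4954, 0.0543, 0.1647]
orientation: [0.0, -0.087, 0.996, -0.0]
force: [1.0, -1.2, 0.4]
width: -0.001
grasp_force: 0.2
TCP in box [-0.096  -0.0012  0.1647]
```

View pics/s5.png

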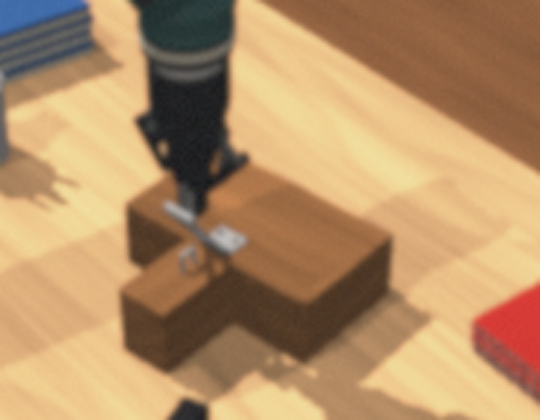

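The hasp (tip at (165,208), hinge at (228,240) in the crop) has come over to about 45° under the fingertips, in line with the staple at (188,258). I'll continue down.

```bash
python3 -m handwheel '[[0,0,0,0.0124,0,0.0096,-1],[0,0,0,0.0103,0,0.009,-1],[0,0,0,0.0078,0,0.0113,-1],[0,0,0,0.004,0,0.0132,-1],[0,0,0,0.0015,0,0.010,-1]]'
python3 -m handwheel '[[0,0,0,0,0,0.002,-1],[0,0,0,0,0,0,-1]]'
python3 - <<'E'
from fit import *
v=np.load("box2.npy"); s,p,R=cur(); print("TCP in box", Ro.from_euler("z",-v[2]).apply(p-[v[0],v[1],0]).round(4));st()
E
```

```text
time: 16.73
tcp_pos: [0.4598, 0.0481, 0.111]
orientation: [-0.0, -0.087, 0.996, 0.0]
force: [-1.0, 1.7, -0.1]
width: 0.001
grasp_force: 0.1
time: 16.98
tcp_pos: [0.4602, 0.0481, 0.1097]
orientation: [0.0, -0.087, 0.996, -0.0]
force: [0.5, 0.5, 0.1]
width: 0.002
grasp_force: 0.0
TCP in box [-0.1317 -0.0014  0.1097]
t16.98 p [0.4602 0.0481 0.1097] tool y hdg 100.0 F [0.5 0.5 0.1] w0.002 g0.0 q [-0.07  0.26 -0.48  0.84 -0.   -0.25]
```

Tip at about 88 mm and no hard stop yet, so I press on in small steps.

```bash
for i in 1; do python3 -m handwheel '[[0,0,0,0,0,0.001,-1],[0,0,0,0,0,0.001,-1],[0,0,0,0,0,0,-1]]'; done; python3 -m handwheel '[[0,0,0,0,0,0.001,-1],[0,0,0,0,0,0,-1]]' | grep -E "tcp|force"
```

```text
time: 17.35
tcp_pos: [0.4602, 0.0481, 0.1078]
orientation: [0.0, -0.087, 0.996, -0.0]
force: [0.2, -0.3, 3.4]
width: -0.002
grasp_force: 1.8
tcp_pos: [0.4602, 0.0481, 0.1073]
force: [-3.5, 0.2, 15.9]
grasp_force: 8.0
```

```bash
python3 -m handwheel '[[0,0,0,0,0,0.0015,-1],[0,0,0,0,0,0,-1]]' | grep -E "tcp|force"
python3 -m handwheel '[[0,0,0,0,0,-0.01,-1],[0,0,0,0,0,-0.05,-1],[0,0,0,0,0,-0.06,-1],[0,0,0,0.05,0,-0.02,-1],[0,0,0,0,0,0,-1]]' | grep -E "time|tcp|force"
python3 - <<'E'
from fit import *
a=grab_frame("wrist"); b=grab_frame("side"); w=camera_model("wrist"); v=np.load("box2.npy")
uv=proj(w,W(v,(-110,0,86)))[0]; print(uv)
D=camera_model("side")
for h in(0,.1,.2): print(h,proj(D,W(v,hasp(0,h,88,0)))[0]-[250,110],)
c=np.zeros((420,800,3),np.uint8); c[:,:360]=cv2.resize(b[140:240,280:366],(360,420),interpolation=cv2.INTER_CUBIC)
x=int(np.clip(uv[0]-90,0,459));y=int(np.clip(uv[1]-86,0,228)); c[:,360:]=cv2.resize(a[y:y+172,x:x+180],(440,420),interpolation=cv2.INTER_CUBIC)
cv2.imwrite("pics/f6.png",c)
E
```

```text
tcp_pos: [0.4603, 0.0481, 0.1067]
force: [-9.7, 0.3, 33.0]
grasp_force: 16.8
time: 18.48
tcp_pos: [0.4091, 0.0393, 0.2468]
force: [-0.3, 0.0, -0.8]
grasp_force: 0.0
[324.5984434  259.94160556]
0 [50.54501442 96.67107884]
0.1 [50.51452729 94.29239205]
0.2 [50.6976584  91.76463446]
```

View pics/f6.png

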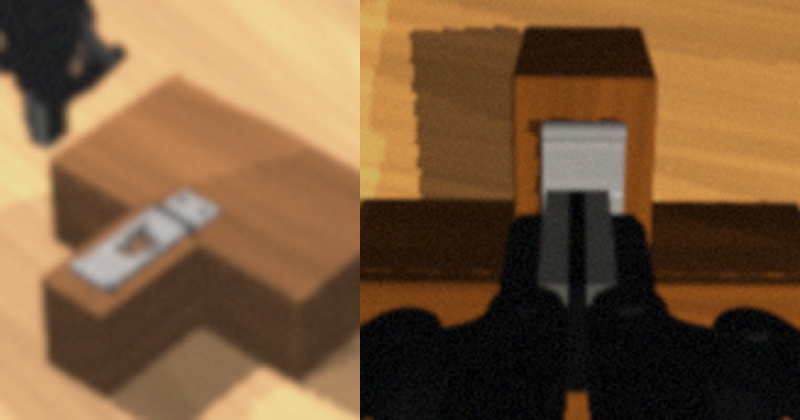

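The lid is shut. The strap lies flat on its block from (75,270) to (200,195), with the staple standing in the slot at (138,240), and the gripper is clear. I'm handing the job in.

```bash
python3 -c "
from rig import ticket
print(ticket.finish_job())"
```

```text
the job is handed in; nothing more can be done
None
```

The stapler farthest from the base is in the box and released, the lid is shut, the hasp lies flat over the staple, nothing else was moved, and the job was handed in at about 18.6 s; no verdict came back.

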